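# Fill the gap in the chisel case, shut it and hasp it

### The job

Lay the spare cold chisel from the bench into the one empty cell of the chisel case, like the others. Then shut the lid fully, and after that swing the hasp right down over the staple on the front of the case until it lies flat. Leave the stored chisels in their cells and do not knock the other things on the bench about.

Things in the scene. Friction and masses are not known exactly. Their poses are not given: they have to be found in the camera images.
- case: dark steel chisel case fixed to the bench, 220 (x) x 290 (y) x 100 tall without lid, walls 5. Origin: middle of its underside. +x points away from the robot to the lid's hinge side; its -x face (front, with the staple) faces the robot. Inside, two wooden battens run along y, 16 thick, at x = -45 and +45; their notches make four cells. Between the battens is free room for fingers, 74 along x
- cell0 (a point): middle of a cell, 90 to the case's -y side, at the notch floor 70 above the bench: here comes the middle of a chisel's underside. Notches are 31 wide, 14 deep; a chisel lies along the case's x across both battens, either way round, one to a cell. One cell, which varies, has no chisel near this point. Axes as the case
- cell1 (a point): middle of a cell, 30 to the case's -y side, at the notch floor 70 above the bench: here comes the middle of a chisel's underside. Notches are 31 wide, 14 deep; a chisel lies along the case's x across both battens, either way round, one to a cell. One cell, which varies, has no chisel near this point. Axes as the case
- cell2 (a point): middle of a cell, 30 to the case's +y side, at the notch floor 70 above the bench: here comes the middle of a chisel's underside. Notches are 31 wide, 14 deep; a chisel lies along the case's x across both battens, either way round, one to a cell. One cell, which varies, has no chisel near this point. Axes as the case
- cell3 (a point): middle of a cell, 90 to the case's +y side, at the notch floor 70 above the bench: here comes the middle of a chisel's underside. Notches are 31 wide, 14 deep; a chisel lies along the case's x across both battens, either way round, one to a cell. One cell, which varies, has no chisel near this point. Axes as the case
- staple (a point): steel lug on the front face of the case at its y = 0, 7 wide, 16 tall, standing 14 out of the face; this point is the middle of its outer end, 66 above the bench. It comes through the hasp's slot and then stands about 6 proud of the strap
- spare: the spare cold chisel, loose on the bench to the right of the case (the robot's right, -y): plain steel bar 22 x 22 with a short flattened blade at +x and a round striking head at -x, 145 long overall (from x = -72 to +73), about 0.4 kg (varies). Origin at the middle of its underside; x along the chisel, z up
- chisel_a: cold chisel already stored in the case, same shape and size as the spare, resting in one of the four cells, its top 92 above the bench. Origin at the middle of its underside; x along the chisel
- chisel_b: cold chisel already stored in the case, same shape and size as the spare, resting in one of the four cells, its top 92 above the bench. Origin at the middle of its underside; x along the chisel
- chisel_c: cold chisel already stored in the case, same shape and size as the spare, resting in one of the four cells, its top 92 above the bench. Origin at the middle of its underside; x along the chisel
- lid (a joint): lid angle in rad: 0 shut, grows as it opens, stop at 1.0. Starts half open at 0.91 to 0.99 and overhangs the cells: its near edge is then 10 to 26 nearer the robot than the case's middle and 275 to 290 above the bench, so reach the cells tilted, from the robot's side, under that edge. Stiff hinge: the lid stays where it is left; about 2 to 6 N near its near edge push it shut
- lid_hinge (a point): middle of the lid's hinge axis, on the far top rim of the case (x = +110, z = 100 in the case frame); the axis is the case's y. The lid is a flat steel plate 222 (from the hinge to the near edge) x 294 x 8; its underside passes through the axis. The point turns with the lid: z is the lid's outer normal, up when shut
- lid_push_right (a point): point on the lid's outer (top) face, 190 from the hinge, 32 from the near edge, 90 to the case's -y side, clear of the hasp: a good place to push the lid shut. Turns with the lid
- lid_push_left (a point): the same as lid_push_right, 90 to the case's +y side
- hasp (a joint): hasp angle in rad relative to the lid: 0 flat down the front of the case over the staple (with the lid shut), pi/2 straight out to the robot, pi straight up; stop at 2.7. Starts at 1.9 to 2.4, so with the lid shut it leans up and out to the robot. Stiff pin: it stays where it is left; about 2 to 3 N on the tab move it
- hasp_pin (a point): middle of the hasp's pin at the lid's near edge, y = 0 in the case frame; with the lid shut at x = -116, z = 103 in the case frame. The pin's axis is the case's y; the middle plane of the strap passes through it
- hasp_tab (a point): point on the outer face of the hasp's end tab, 59 from the pin. Steel strap 70 long from the pin, 36 wide, 4 thick; slot 16 wide from 26 to 48, tab from 48 to 71 from the pin. The outer face looks to the robot when hasped, up or back when raised: push on it. The point turns with the hasp: -x is the outer normal, -z runs from pin to tab
- hammer: hammer lying on the bench, about 280 long. Not part of the job. Origin at its underside
- brush: wire brush lying on the bench, about 200 long. Not part of the job. Origin at its underside
- drift: short round steel pin lying on the bench, 16 diameter, 100 long: not a chisel. Not part of the job. Origin at its underside
- file: flat file with a wooden handle, 190 long, lying on the bench. Not part of the job. Origin at its underside
- flux: white lidded jar, 70 diameter, 100 tall. Not part of the job. Origin at its underside
- mug: white mug, 84 diameter, 95 tall, handle at its +y side. Not part of the job. Origin at its underside
- tongs: smith's tongs lying flat, about 320 long. Not part of the job. Origin at its underside

How it is judged:
By the outcome, as a careful person would: the job done as asked, in the order asked, and still so for the second after the job is handed in, with the robot touching nothing.
It also fails if it takes over 72 s, if anything falls off the work surface, if the arm or the gripper's body presses on something with over 40 N, if the wrist force passes 120 N, or if a joint passes its speed limit or range.

### The arm

A 7-joint arm with a two-finger parallel gripper is mounted at the origin on the work surface. World frame = base frame: x ahead of the robot, y to its left, z up, the work surface at z = 0. Lengths are in mm, angles in rad, forces in N, time in s.
With the tool pointing down it reaches from about 400 to 875 mm from the base axis. Payload 19.3 kg.
Tool frame: the origin (TCP) lies at the very end of the fingers, on their centre line; the grasp point (between the pads) lies 19 mm behind it; z points along the fingers, y is the line along which they close (so a half turn about z gives the same grasp; the last joint's range is limited). The gripper opens to 85 mm and grips with 20 to 120 N. Pads are 22 mm wide; open, the fingers measure 114 mm over their backs; the gripper's body (76 mm by 85 mm) begins 54 mm behind the grasp point. The pads swing forward as they close: fully open they stand 13 mm farther back than shut.
Start: joints at [-1.278, 0.521, -0.036, 1.599, 0.021, 1.021, -0.113], TCP at [221.826, 584.301, 231.291] pointing down, gripper open.
Joint ranges: [-2.91, 2.91], [-0.3, 2.13], [-1.5, 1.42], [0.17, 2.43], [-1.26, 4.41], [0.16, 1.93], [-2.52, 2.52]. Speed limits (rad/s): [1.89, 1.89, 2.39, 2.39, 3.01, 3.01, 3.01].

### API

Orientations are given as a 3x3 rotation matrix whose columns are the frame's x, y, z axes.
In Python, from workcell import robot, vision, eoat, finish_job gives the robot as it stands (robot), with the cameras (vision), the gripper (eoat) and the job as plain functions. Calls block until the motion is done:
- robot.movep(position, orientation): joint-space move of the TCP to a pose.
- robot.movel(position, frame=None, max_speed=150, guard=None): straight line of the TCP; frame=None keeps the orientation; max_speed is the mean speed in mm/s. With guard (N) it stops when the force on the tool has changed by that much, and returns True; else False.
- robot.goto_joints(angles): joint-space move.
- eoat.open_gripper() and eoat.clamp(): open the fingers fully, or close them until they stop; the grip force is fixed at half the most.
- robot.wait(seconds).
- robot.inverse_kinematics(position, orientation): joint angles nearest the present ones, or None.
- robot.read_state(): the state.
- vision.camera(name): name is "scene" or "top" or "wrist"; returns a dict with "image" (384x512x3 uint8, blue, green, red), "fx", "fy", "cx", "cy" (pixels), "cam_to_world" (4x4, takes a point from camera to world coordinates). Camera axes: x right, y up, looking along -z (the intrinsics and any distortion apply to the point x, -y, -z); pixel columns grow to the right and rows downward; lengths in mm; the calibration is good to about 2 mm. A picture is of the moment at which its call begins. There is no depth.
A pose or a line that the arm cannot do raises robot.PlanningError and nothing moves.
- finish_job(): hands the job in; it is judged then, once.
The state is a dict: "time": time; "qpos": joint angles; "qvel": joint speeds; "joint_efforts": joint torques, N m; "eef_pos": TCP position; "tool_rot": TCP orientation; "ft_force": force on the tool from outside, world axes, zero at the start; "torque": the same for the moment, N m; "finger_gap": finger opening in mm; "gripper_force": force on a finger pad.
Only numpy, scipy, OpenCV 4.12 (cv2) and the standard library are available. Lean on these libraries where they do the work, as an engineer would, in place of code of your own. Each camera call takes 0.05 s, during which the arm holds its last target. There are 200 camera calls.

## Working session

There is one attempt and no reset: what is moved stays moved. The work goes in short steps, each a Python script; the robot and the scene stay as the last script left them, time stands still between calls to the robot, and variables do not carry over. Pictures are saved under pics/ and viewed, at most 10 in all, crops included, and the job is handed in when it is done.

```bash
ls; mkdir -p pics
python3 - <<'E'
from workcell import robot, vision, eoat, finish_job
import cv2,numpy as np
for n in("scene","top"):
    c=vision.camera(n); cv2.imwrite(f"pics/{n}0.png",cv2.resize(c["image"],(800,600),interpolation=cv2.INTER_CUBIC))
    np.savez(f"{n}0.npz",**{k:v for k,v in c.items()})
    print(n,{k:np.round(v,3).tolist() for k,v in c.items() if k!="image"})
print(robot.read_state())
E
```

```text
pics
workcell.py
scene {'fx': 397.707, 'fy': 397.707, 'cx': 255.79, 'cy': 188.932, 'cam_to_world': [[0.697, -0.678, 0.233, 914.351], [0.717, 0.662, -0.218, -284.65], [-0.007, 0.319, 0.948, 1492.457], [0.0, 0.0, 0.0, 1.0]]}
top {'fx': 385.528, 'fy': 385.528, 'cx': 249.392, 'cy': 184.648, 'cam_to_world': [[-0.08, 0.969, -0.232, 306.149], [-0.997, -0.079, 0.013, 39.641], [-0.006, 0.233, 0.973, 1257.247], [0.0, 0.0, 0.0, 1.0]]}
{'time': 0.1, 'qpos': array([-1.27819985,  0.52196452, -0.03632875,  1.59986122,  0.0211932 ,
        1.02108642, -0.11280154]), 'qvel': array([ 0.00011453, -0.00112543,  0.00092268,  0.00026531, -0.00044302,
        0.00010209, -0.00036601]), 'joint_efforts': array([ 2.53686245e-03, -9.28493357e+01,  1.98342942e+00, -3.70525968e+01,
        1.80049095e-02,  5.56178871e-03, -8.88974500e-05]), 'eef_pos': array([221.74176332, 584.07241287, 230.8091162 ]), 'tool_rot': array([[-9.34902174e-01,  3.54905406e-01, -2.79156780e-04],
       [ 3.54905512e-01,  9.34901750e-01, -8.92263117e-04],
       [-5.56848423e-05, -9.33253008e-04, -9.99999563e-01]]), 'ft_force': array([-0.30223768,  0.43025729,  0.56384472]), 'torque': array([ 0.00696071,  0.02099394, -0.00187027]), 'gripper_force': 0.0, 'finger_gap': 85.04073587165655}
```

View pics/scene0.png

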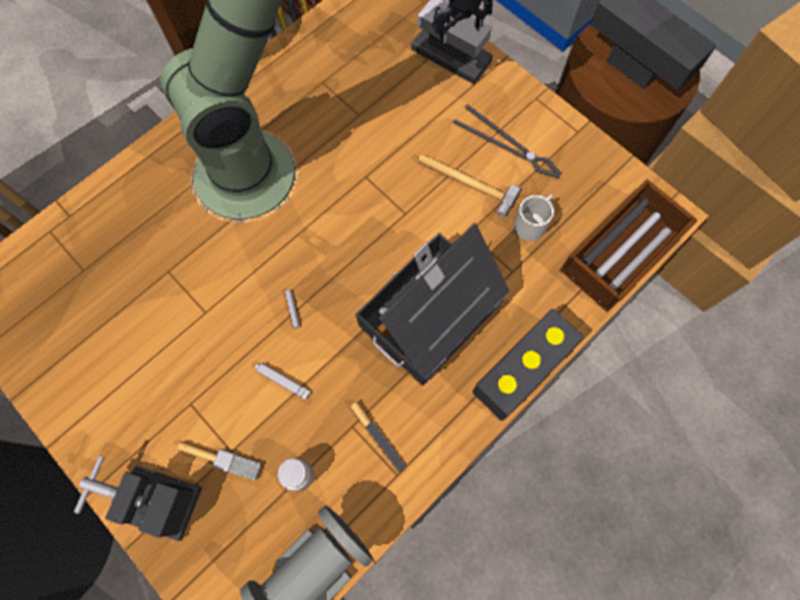

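View pics/top0.png

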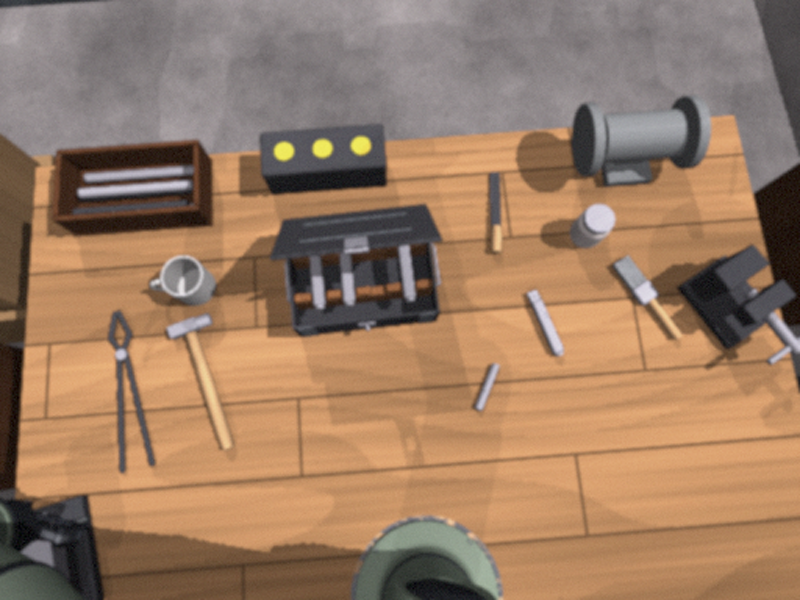

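The scene view shows the case around (430,310), lid half open, and the spare around (283,380). In the top view the spare runs (532,293)–(559,353). Stored chisels are at columns 317, 348 and 408, so the gap at about 378 is cell1. The drift is at (487,387).

```bash
cat > h.py <<'E'
import numpy as np,cv2
from workcell import robot, vision, eoat, finish_job
def ray(c,u,v):
    T=np.array(c["cam_to_world"]); d=np.array([(u-c["cx"])/c["fx"],-(v-c["cy"])/c["fy"],-1.])
    d=T[:3,:3]@d; return T[:3,3],d/np.linalg.norm(d)
def atz(c,u,v,z):
    o,d=ray(c,u,v); return o+d*(z-o[2])/d[2]
def tri(obs): # [(cam,u,v)..] -> point, residual mm
    A=[];b=[]
    for c,u,v in obs:
        o,d=ray(c,u,v); P=np.eye(3)-np.outer(d,d); A.append(P); b.append(P@o)
    p=np.linalg.lstsq(np.vstack(A),np.hstack(b),rcond=None)[0]
    return p,[np.linalg.norm(P@p-q) for P,q in zip(A,b)]
def proj(c,p):
    T=np.array(c["cam_to_world"]); q=T[:3,:3].T@(np.array(p)-T[:3,3])
    return np.array([c["cx"]+c["fx"]*q[0]/-q[2], c["cy"]-c["fy"]*q[1]/-q[2]])
def crop(img,x0,y0,w,h,k,name):
    cv2.imwrite(name,cv2.resize(img[y0:y0+h,x0:x0+w],(w*k,h*k),interpolation=cv2.INTER_CUBIC))
def save(c,n): np.savez(n+".npz",**c)
def load(n): d=np.load(n+".npz"); return {k:(d[k] if d[k].ndim else float(d[k])) for k in d}
E
python3 - <<'E'
from h import *
t=load("top0");s=load("scene0");f=.64
for n,u,v,z in[("spB",532,293,22),("spH",559,353,22),("fl",290,328,100),("fr",438,318,100),("staple",368,325,66)]: print(n,atz(t,u*f,v*f,z).round(1))
for u,v in((258,368),(308,394)): print(atz(s,u*f,v*f,22).round(1))
st=robot.read_state()
c=vision.camera("wrist")
T=c["cam_to_world"]; R=st["tool_rot"]
print("cam in tool",(R.T@(T[:3,3]-st["eef_pos"])).round(1),"\n",(R.T@T[:3,:3]).round(3),c["fx"])
E
```

```text
spB [ 567.5 -274.1   22. ]
spH [ 437.6 -312.3   22. ]
fl [519.7 224.  100. ]
fr [516.2 -65.  100. ]
staple [519.5  73.2  66. ]
[ 446.4 -319.5   22. ]
[ 577.5 -274.8   22. ]
cam in tool [  67.3    0.3 -143. ] 
 [[-0.     0.963  0.27 ]
 [ 1.     0.     0.   ]
 [ 0.     0.27  -0.963]] 271.987996082537
```

```bash
cat >> h.py <<'E'
def tool(t,yaw=0.):
    s,c=np.sin(t),np.cos(t); R=np.array([[-c,0,s],[0,1,0],[-s,0,-c]]).T
    R=np.array([[-c,0,-s],[0,1,0],[s,0,-c]]).T if 0 else np.column_stack([[-c,0,-s],[0,1,0],[s,0,-c]])
    a,b=np.cos(yaw),np.sin(yaw); return np.array([[a,-b,0],[b,a,0],[0,0,1]])@R
def V(*a): return np.array(a,float)
E
sed -i '/R=np.array(\[\[-c,0,s\]/d; s/R=np.array.* if 0 else /R=/' h.py; sed -i 's/s,c=np.sin(t),np.cos(t); *$/s,c=np.sin(t),np.cos(t)/' h.py; sed -n '/def tool/,$p' h.py
python3 - <<'E'
from h import *
R=tool(0,.3)
# check reachability of placing
for t in(.5,.6,.7):
  for p in(V(628,50,85),V(590,50,140),V(510,-295,14),V(480,-295,80)):
    q=robot.inverse_kinematics(p,tool(t,0 if p[1]>0 else .3)); print(t,p,None if q is None else np.round(q,2))
robot.movep(V(520,100,330),tool(.5))
ims=[]
for i,p in enumerate([V(440,150,190),V(440,10,190)]):
    robot.movep(p,tool(.6)); c=vision.camera("wrist"); save(c,f"wc{i}"); ims.append(c["image"])
robot.movep(V(460,-200,240),tool(0,.3))
for i,p in enumerate([V(520,-240,180),V(520,-340,180)]):
    robot.movep(p,tool(0,.3)); c=vision.camera("wrist"); save(c,f"ws{i}"); ims.append(c["image"])
cv2.imwrite("pics/m1.png",cv2.resize(np.vstack([np.hstack(ims[:2]),np.hstack(ims[2:])]),(800,600),interpolation=cv2.INTER_AREA))
print(robot.read_state()["time"])
E
```

```text
def tool(t,yaw=0.):
    R=np.column_stack([[-c,0,-s],[0,1,0],[s,0,-c]])
    a,b=np.cos(yaw),np.sin(yaw); return np.array([[a,-b,0],[b,a,0],[0,0,1]])@R
def V(*a): return np.array(a,float)Traceback (most recent call last):
  File "<stdin>", line 2, in <module>
  File "h.py", line 22, in tool
    R=np.column_stack([[-c,0,-s],[0,1,0],[s,0,-c]])
                         ^
NameError: name 'c' is not defined
```

```bash
sed -i 's/^def tool.*/&\n    s,c=np.sin(t),np.cos(t)/' h.py
python3 - <<'E'
from h import *
for t in(.5,.6,.7):
  for p in(V(628,50,85),V(590,50,140),V(510,-295,14),V(480,-295,80)):
    q=robot.inverse_kinematics(p,tool(t,0 if p[1]>0 else .3)); print(t,p,None if q is None else np.round(q,2))
robot.movep(V(480,100,300),tool(.5))
ims=[]
for i,p in enumerate([V(440,150,190),V(440,10,190)]):
    robot.movep(p,tool(.6)); c=vision.camera("wrist"); save(c,f"wc{i}"); ims.append(c["image"])
robot.movep(V(460,-200,240),tool(0,.3))
for i,p in enumerate([V(520,-240,180),V(520,-340,180)]):
    robot.movep(p,tool(0,.3)); c=vision.camera("wrist"); save(c,f"ws{i}"); ims.append(c["image"])
cv2.imwrite("pics/m1.png",cv2.resize(np.vstack([np.hstack(ims[:2]),np.hstack(ims[2:])]),(800,600),interpolation=cv2.INTER_AREA))
print(robot.read_state()["time"])
E
```

```text
0.5 [628.  50.  85.] [ 0.41  0.75 -0.86  2.09  1.7   0.62 -0.13]
0.5 [590.  50. 140.] [-0.06  0.46 -0.24  2.18  1.48  0.23 -0.1 ]
0.5 [ 510. -295.   14.] [ 1.2   0.89 -0.77  2.04  1.06  0.17  1.58]
0.5 [ 480. -295.   80.] [ 1.32  0.77 -0.88  2.09  0.67  0.25  1.93]
0.6 [628.  50.  85.] [ 0.53  0.88 -1.07  2.16  1.93  0.83 -0.26]
0.6 [590.  50. 140.] [ 0.54  0.68 -1.07  2.23  1.81  0.72 -0.27]
0.6 [ 510. -295.   14.] [ 1.44  1.09 -1.07  2.07  1.52  0.34  1.29]
0.6 [ 480. -295.   80.] [ 1.51  0.92 -1.1   2.12  1.13  0.3   1.59]
0.7 [628.  50.  85.] [ 0.64  1.07 -1.28  2.22  2.1   1.1  -0.26]
0.7 [590.  50. 140.] [-0.06  0.49 -0.28  2.33  2.42  0.46 -1.06]
0.7 [ 510. -295.   14.] [ 1.48  1.12 -1.04  2.09  1.72  0.23  1.14]
0.7 [ 480. -295.   80.] [ 1.58  0.98 -1.12  2.14  1.26  0.22  1.53]Traceback (most recent call last):
  File "<stdin>", line 8, in <module>
host.PlanningError: the arm cannot take that pose within its joint ranges
```

Run:
```python
from h import *
print(robot.read_state()["time"],robot.read_state()["qpos"].round(2))
for t in(.3,.4,.5,.6):
  for x in (440,470,500):
    print(t,x,[(y,z) for y in(150,10) for z in (190,230) if robot.inverse_kinematics(V(x,y,z),tool(t)) is not None])
# placing family along a retreat
for t in (.5,.55,.6):
  for p in(V(628,50,85),V(628,50,100),V(628,50,125),V(600,50,160),V(560,50,200),V(520,50,250)):
    q=robot.inverse_kinematics(p,tool(t)); print(t,p,None if q is None else np.round(q,2))
```

```text
2.125 [-0.86 -0.01  0.38  2.25  0.49  0.49  0.71]
0.3 440 [(150, 190), (150, 230), (10, 190), (10, 230)]
0.3 470 [(150, 190), (150, 230), (10, 190), (10, 230)]
0.3 500 [(150, 190), (150, 230), (10, 190), (10, 230)]
0.4 440 [(150, 190), (150, 230), (10, 190), (10, 230)]
0.4 470 [(150, 190), (150, 230), (10, 190), (10, 230)]
0.4 500 [(150, 190), (150, 230), (10, 190), (10, 230)]
0.5 440 [(150, 190), (150, 230)]
0.5 470 [(150, 190), (150, 230), (10, 190), (10, 230)]
0.5 500 [(150, 190), (150, 230), (10, 190), (10, 230)]
0.6 440 [(150, 230)]
0.6 470 [(150, 190), (150, 230)]
0.6 500 [(150, 190), (150, 230), (10, 230)]
0.5 [628.  50.  85.] [ 0.26  0.68 -0.65  2.1   1.71  0.48 -0.2 ]
0.5 [628.  50. 100.] [ 0.26  0.65 -0.66  2.09  1.63  0.47 -0.13]
0.5 [628.  50. 125.] [-0.04  0.53 -0.24  2.1   1.44  0.23 -0.03]
0.5 [600.  50. 160.] [-0.05  0.43 -0.25  2.15  1.21  0.23  0.18]
0.5 [560.  50. 200.] [-0.24  0.29 -0.03  2.22  0.76  0.2   0.59]
0.5 [520.  50. 250.] [-0.68  0.15  0.43  2.27  0.26  0.27  1.06]
0.55 [628.  50.  85.] [ 0.4   0.76 -0.86  2.13  1.84  0.64 -0.26]
0.55 [628.  50. 100.] [ 0.4   0.72 -0.86  2.13  1.79  0.62 -0.22]
0.55 [628.  50. 125.] [ 0.26  0.59 -0.65  2.12  1.7   0.46 -0.21]
0.55 [600.  50. 160.] [ 0.11  0.45 -0.45  2.18  1.57  0.32 -0.16]
0.55 [560.  50. 200.] [-0.26  0.29 -0.03  2.26  1.18  0.17  0.15]
0.55 [520.  50. 250.] [-0.72  0.14  0.46  2.31  0.45  0.2   0.87]
0.6 [628.  50.  85.] [ 0.53  0.88 -1.07  2.16  1.93  0.83 -0.26]
0.6 [628.  50. 100.] [ 0.4   0.73 -0.86  2.16  1.92  0.65 -0.35]
0.6 [628.  50. 125.] [ 0.41  0.67 -0.86  2.15  1.83  0.61 -0.29]
0.6 [600.  50. 160.] [ 0.41  0.55 -0.86  2.2   1.74  0.55 -0.25]
0.6 [560.  50. 200.] [ 0.26  0.34 -0.66  2.27  1.59  0.38 -0.21]
0.6 [520.  50. 250.] [-0.49  0.12  0.18  2.34  0.97  0.19  0.34]
```

Run:
```python
from h import *
ims=[]
for i,p in enumerate([V(480,140,200),V(480,20,200)]):
    robot.movep(p,tool(.45)); robot.wait(.1); c=vision.camera("wrist"); save(c,f"wc{i}"); ims.append(c["image"])
robot.movep(V(460,-150,240),tool(0,.2))
for i,p in enumerate([V(520,-240,180),V(520,-340,180)]):
    robot.movep(p,tool(0,.3)); robot.wait(.1); c=vision.camera("wrist"); save(c,f"ws{i}"); ims.append(c["image"])
cv2.imwrite("pics/m1.png",cv2.resize(np.vstack([np.hstack(ims[:2]),np.hstack(ims[2:])]),(800,600),interpolation=cv2.INTER_AREA))
print(robot.read_state()["time"])
```

```text
6.375
```

View pics/m1.png

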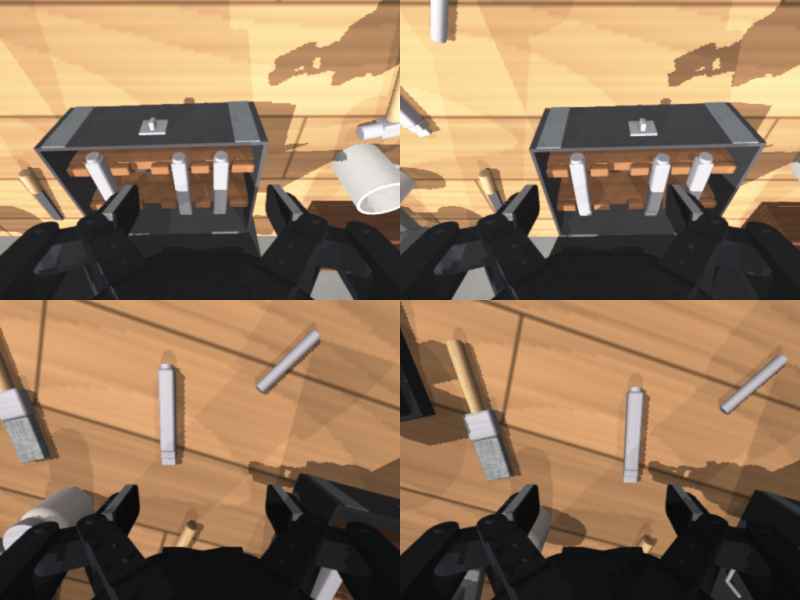

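Wrist views: the case is in the top row. Stored chisels sit in the far-left cell and the two right-hand cells, so cell1 is empty. The staple is near (152,126) and (643,126). The bottom row shows the spare at about (168,412) and (633,435). I'll enlarge both.

Run:
```python
from h import *
r=lambda im,x,y,w,h,k:cv2.resize(im[y:y+h,x:x+w],None,fx=k,fy=k,interpolation=cv2.INTER_CUBIC)
a,b,c,d=[load(n)["image"] for n in("wc0","wc1","ws0","ws1")]
cv2.imwrite("pics/case.png",np.vstack([r(a,38,122,320,120,2.5),r(b,160,122,320,120,2.5)]))
cv2.imwrite("pics/spare.png",np.hstack([r(c,165,72,100,150,4),r(d,250,98,100,150,4)]))
```

```text
(no output)
```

View pics/case.png

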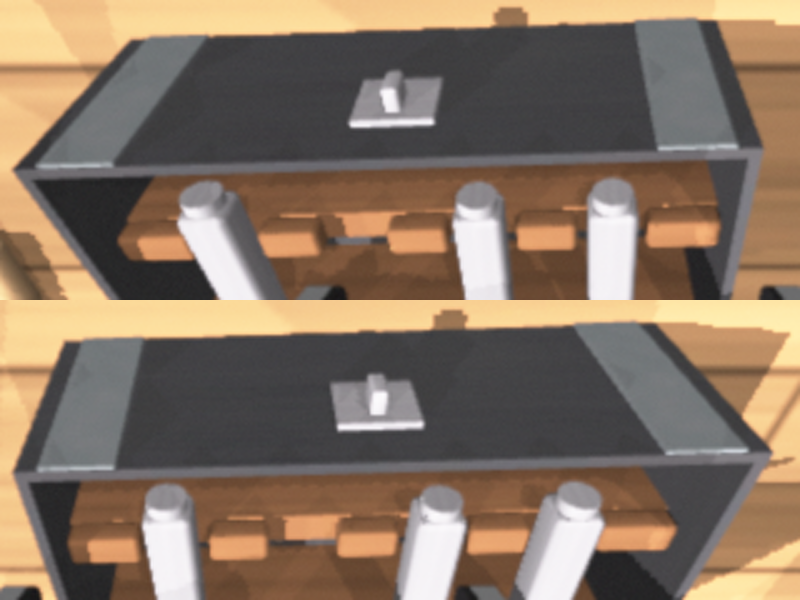

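View pics/spare.png

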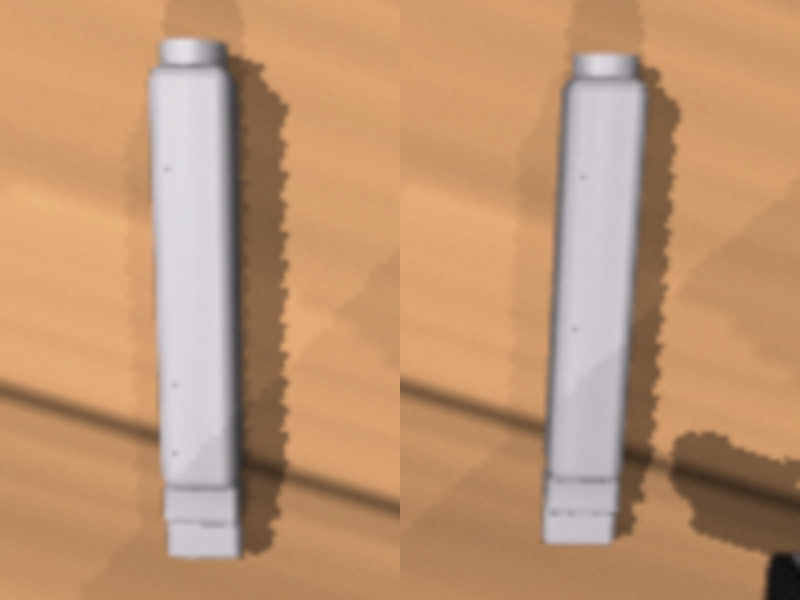

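Readings from the crops:
- **Rim corners:** view 0 (17,170) and (762,150); view 1 (16,473) and (771,455).
- **Staple end:** (393,80) and (376,381).
- **Head faces:** near (204,197), (478,197) and (612,194).
- **Spare top face:** corners (151,72), (226,72), (164,487) and (236,487); in view 1, (569,84), (644,84), (551,480) and (620,480).

```bash
cat > meas.py <<'E'
from h import *
w=[load(n) for n in("wc0","wc1","ws0","ws1")]
def case(a,b): return tri([(w[0],38+(a[0]+.5)/2.5-.5,122+(a[1]+.5)/2.5-.5),(w[1],160+(b[0]+.5)/2.5-.5,122+(b[1]-299.5)/2.5-.5)])
def spare(a,b): return tri([(w[2],165+(a[0]+.5)/4-.5,72+(a[1]+.5)/4-.5),(w[3],250+(b[0]-399.5)/4-.5,98+(b[1]+.5)/4-.5)])
C=dict(rimL=((17,170),(16,473)),rimR=((762,150),(771,455)),staple=((393,80),(376,381)),c0=((204,197),(166,499)),c2=((478,197),(442,500)),c3=((612,194),(579,498)),nl=((323,252),(267,557)),nr=((390,252),(338,555)))
S=dict(hl=((151,72),(569,84)),hr=((226,72),(644,84)),bl=((164,487),(551,480)),br=((236,487),(620,480)),hend=((193,40),(605,54)),bend=((204,557),(578,543)))
P={k:case(*v) for k,v in C.items()}; P.update({k:spare(*v) for k,v in S.items()})
for k,(p,r) in P.items(): print(k,p.round(1),np.round(r,2))
P={k:v[0] for k,v in P.items()}
d=P["rimL"]-P["rimR"]; print("rim len",np.linalg.norm(d[:2]),"yaw",np.arctan2(d[0],-d[1]))
s=(P["bl"]+P["br"]-P["hl"]-P["hr"])/2; print("bar len",np.linalg.norm(s),"yaw",np.arctan2(s[1],s[0]),"mid ends",(P["hend"]+P["bend"])/2)
t,sc=load("top0"),load("scene0")
for n in("rimL","rimR","staple"): print(n,(proj(t,P[n])/.64).round(1),(proj(sc,P[n])/.64).round(1))
E
python3 meas.py
```

```text
rimL [531.1 -69.   99.8] [0.07 0.07]
rimR [521.1 219.1 100.4] [0.13 0.13]
staple [513.3  73.8  63. ] [0.44 0.44]
c0 [564.1 -15.2  79.6] [0.17 0.17]
c2 [563.2 106.7  80.9] [0.08 0.08]
c3 [560.3 165.6  82.4] [0.07 0.07]
nl [599.1  30.3  81.5] [0.48 0.48]
nr [595.2  63.4  84.5] [0.04 0.04]
hl [ 447.3 -324.5   17.2] [0.04 0.04]
hr [ 441.4 -305.3   18.8] [0.04 0.04]
bl [ 555.9 -292.8   20.5] [0.2 0.2]
br [ 550.1 -272.9   19.4] [0.26 0.26]
hend [ 436.3 -316.9   11.3] [0.38 0.38]
bend [ 575.5 -276.6   13.8] [0.05 0.05]
rim len 288.3199586662408 yaw 0.034728663553545494
bar len 113.28392139050915 yaw 0.28660894199913967 mid ends [ 505.89398838 -296.78097598   12.5111382 ]
rimL [439.3 310.4] [355.8 313.1]
rimR [292.5 327.1] [439.2 231.5]
staple [368.  328.3] [394.5 273.6]
```

Measured heights agree with the text: rim 100, staple 63, spare top about 20. The rim length is 288 and the spare 145.
- **Case:** centre (636,79), yaw 0.035. The empty cell is cell1, at (637,49).
- **Spare:** centre (506,-297), yaw 0.285.

Next I pick it with the tool tilted.

```bash
cat >> h.py <<'E'
T=.5; CY=.0347; CC=V(636,78.9,0)
def cw(x,y,z):
    a,b=np.cos(CY),np.sin(CY); return CC+V(a*x-b*y,b*x+a*y,z)
E
python3 - <<'E'
from h import *
R=tool(T,.285); a=R[:,2]; g=V(505.9,-296.8,12)+2*V(np.cos(.285),np.sin(.285),0)
for L in(0,40,80): print(robot.inverse_kinematics(g-L*a,R))
robot.movep(g-80*a,R); robot.movel(g,max_speed=120); robot.wait(.1)
print(robot.read_state()["eef_pos"]-g)
eoat.clamp(); s=robot.read_state(); print(s["finger_gap"],s["gripper_force"])
robot.movel(g+V(0,0,120)); robot.wait(.2)
s=robot.read_state(); print(s["time"],s["finger_gap"],s["ft_force"],s["torque"])
c=vision.camera("wrist"); cv2.imwrite("pics/held.png",c["image"])
E
```

```text
[ 1.28274055  0.95301291 -0.88991829  2.04794248  1.29403146  0.2680088
  1.37090158]
[ 1.31973631  0.86305861 -0.89082566  2.07189314  1.00060993  0.25091675
  1.63789864]
[ 1.35047313  0.76592579 -0.87667007  2.08808838  0.6224133   0.25022289
  1.99088392]
[ 0.07768206 -0.20435395  0.35827874]
20.368906333217453 58.71067464351654
10.175 19.998370044359984 [ 0.15934047 -0.70076153 -3.56358254] [-0.26551006  0.79817875  0.01130719]
```

View pics/held.png

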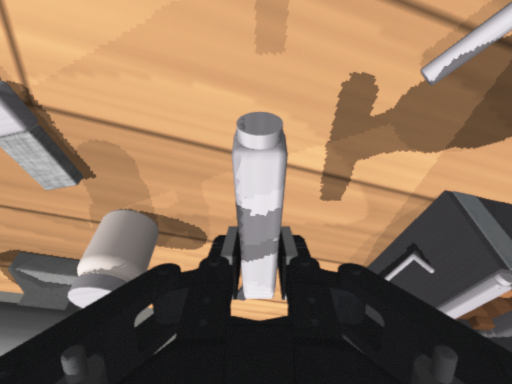

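The picture shows the spare held by its middle. The head is at (260,126) and the blade end at (259,297). I'll compare that with a level pose, then carry on.

Run:
```python
from h import *
c=vision.camera("wrist"); s=robot.read_state(); d=V(np.cos(.285),np.sin(.285),0); n=V(-d[1],d[0],0); p=s["eef_pos"]-2*d-V(0,0,12)
for nm,x,y,z in(("head end c",-72,0,11),("head top",-72,0,20),("cornL",-60,-11,22),("cornR",-60,11,22),("blade end top",73,0,14)): print(nm,proj(c,p+x*d+y*n+V(0,0,z)).round(1))
R=tool(T,CY); a=R[:,2]; 
for h in(8,):
  g=cw(2,-30,82+h)
  for L in(0,40,80,120,150): 
    q=robot.inverse_kinematics(g-L*a,R); print(L,(g-L*a).round(0),None if q is None else np.round(q,2))
```

```text
head end c [259.7 122.1]
head top [259.8 134.9]
cornL [231.2 164.7]
cornR [288.3 164.7]
blade end top [259.2 298.3]
0 [639.  49.  90.] [ 0.65  1.01 -1.28  2.06  1.72  0.97  0.08]
40 [620.  48. 125.] [ 0.66  0.89 -1.28  2.09  1.63  0.9   0.09]
80 [601.  48. 160.] [ 0.11  0.45 -0.42  2.14  1.27  0.28  0.19]
120 [582.  47. 195.] [ 0.19  0.37 -0.52  2.15  1.06  0.33  0.38]
150 [567.  46. 222.] [ 0.16  0.29 -0.48  2.16  0.85  0.33  0.58]
```

Held level, matching within 2 px. Now carrying and placing.

Run:
```python
from h import *
R=tool(T,CY); a=R[:,2]; g=cw(2,-30,90)
robot.movep(g-150*a,R); robot.wait(.1)
f0=robot.read_state()["ft_force"]
print("guard",robot.movel(g-25*a,max_speed=120,guard=15)); print("guard",robot.movel(g,max_speed=60,guard=12)); robot.wait(.2)
s=robot.read_state(); print(s["eef_pos"]-g,s["ft_force"]-f0,s["time"])
c=vision.camera("wrist"); cv2.imwrite("pics/place.png",c["image"])
```

```text
guard False
guard False
[0.00124566 0.06776686 0.44098208] [-0.11854133  0.70028169  0.93862853] 14.175
```

View pics/place.png

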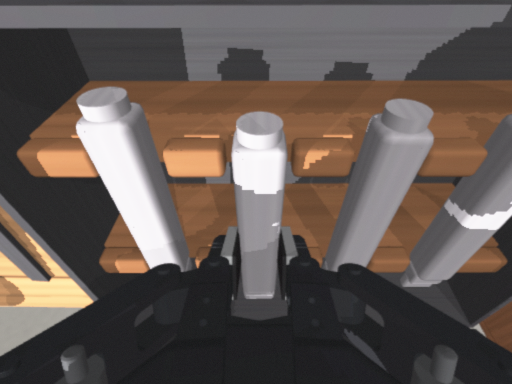

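The chisel at (260,200) is centred over the cell1 notch, with the neighbours clear. Releasing.

Run:
```python
from h import *
R=tool(T,CY); a=R[:,2]; g=cw(2,-30,90)
f0=robot.read_state()["ft_force"]
eoat.open_gripper(); s=robot.read_state(); print(s["finger_gap"],s["ft_force"]-f0)
robot.movel(g-130*a,max_speed=200); robot.wait(.1)
c=vision.camera("wrist"); save(c,"after"); print(robot.read_state()["time"])
cv2.imwrite("pics/after.png",c["image"])
# predicted pixel of head-end centres if seated
for y in(-90,-30,30,90): print(y,proj(c,cw(-72,y,81)).round(1),proj(c,cw(-60,y,92)).round(1))
for y in(-90,90):
  for th in (.95,.6,.3,0): pass
```

```text
85.00430607164641 [-0.99996738 -1.02862287  3.92245319]
16.025
-90 [189.4 115.1] [189.5 134.1]
-30 [258.9 115.1] [258.9 134.1]
30 [328.4 115.1] [328.2 134.1]
90 [397.9 115.1] [397.6 134.1]
```

View pics/after.png

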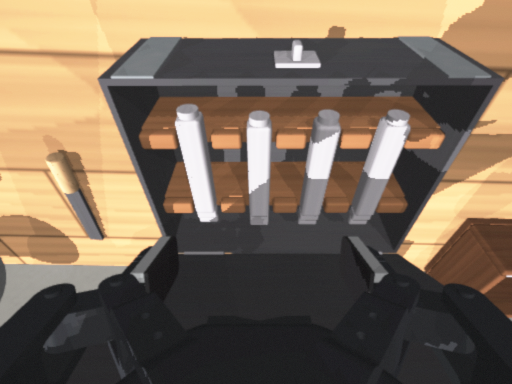

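The heads at (187,111), (259,119), (327,118) and (397,117) match the seated prediction of row 115, so all four chisels are down. Next I shut the lid with closed fingers along its arc.

Run:
```python
from h import *
R=tool(0,CY); Y=-100
def tcp(th,out=0,r=190):
    u=V(-np.cos(th),np.sin(th)); n=V(np.sin(th),np.cos(th)); p=V(110,100)+r*u+(8+out)*n
    return cw(p[0]+11,Y,p[1])
robot.movep(cw(-130,Y,370),R); eoat.clamp()
robot.movep(tcp(1.0,40)+V(0,0,40),R); robot.movel(tcp(1.0,10)); robot.wait(.1)
f0=robot.read_state()["ft_force"]; stop=False
for th in np.arange(.92,-.001,-.115):
    stop=robot.movel(tcp(th),max_speed=110,guard=25)
    s=robot.read_state(); print(round(th,2),(s["ft_force"]-f0).round(1),stop)
    if stop: break
if not stop:
    print(robot.movel(tcp(0)+V(0,0,-4),max_speed=20,guard=14)); s=robot.read_state(); print((s["ft_force"]-f0).round(1),s["eef_pos"])
print(s["time"])
```

```text
0.92 [ 0.1 -0.5  0.8] False
0.8 [-0.4 -0.5  1.2] False
0.69 [-0.1 -0.6  0.5] False
0.58 [0.4 0.  0.9] False
0.46 [ 0.2 -0.1  0.3] False
0.35 [ 1.  -0.6  0.7] False
0.23 [ 0.5 -0.2  0.3] False
0.12 [ 0.6 -0.3  1.2] False
0.0 [-4.6 -2.2 20. ] True
22.3417
```

Run:
```python
from h import *
s=robot.read_state(); print((s["eef_pos"]-cw(-69,-100,108)).round(1),s["ft_force"].round(1))
robot.movel(s["eef_pos"]+V(0,0,80)); 
R=tool(.0,CY); robot.movep(cw(-170,-110,260),R); robot.wait(.1)
a=vision.camera("wrist"); save(a,"l0"); b=vision.camera("scene"); save(b,"l1"); t=vision.camera("top"); save(t,"l2")
i1=cv2.resize(a["image"],(400,300)); u,v=proj(b,cw(-60,0,100)).astype(int); u2,v2=proj(t,cw(-60,0,100)).astype(int)
k=lambda im,u,v:cv2.resize(im[v-45:v+45,u-60:u+60],(400,300),interpolation=cv2.INTER_CUBIC)
cv2.imwrite("pics/lid.png",np.vstack([np.hstack([i1,k(b["image"],u,v)]),np.hstack([k(t["image"],u2,v2),np.zeros((300,400,3),np.uint8)])]))
print(u,v,u2,v2,robot.read_state()["time"])
```

```text
[ 0.8  0.1 -0.1] [-4.6 -1.9 19.6]
264 182 232 188 23.85
```

View pics/lid.png

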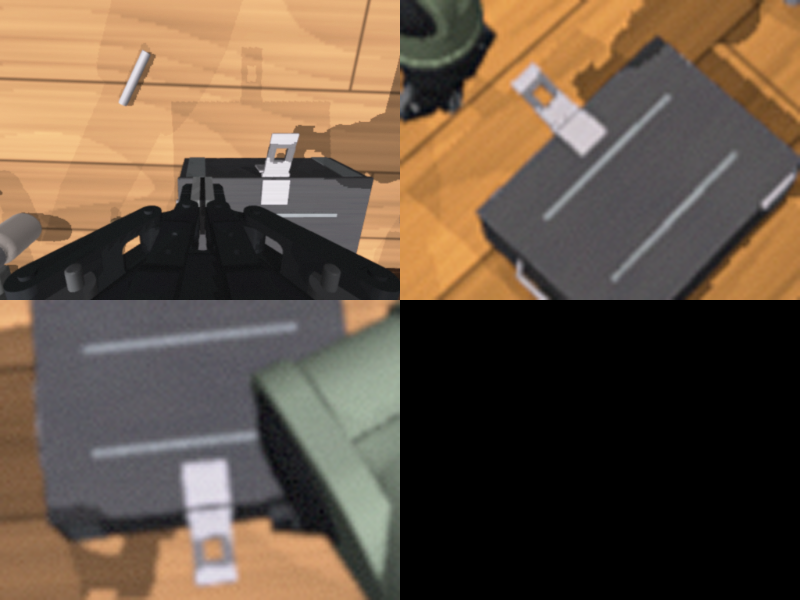

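The lid is shut: it stopped at z = 108 with 20 N, and both views show it flat. The hasp leans out towards the robot, with its tab at (524,73) in the scene crop. Next I sweep it down, tilting the tool as it nears the case front.

```bash
cat > hasp.py <<'E'
from h import *
def pose(ph,out=0,r=60):
    t=float(np.interp(ph,[.5,1.5],[.5,0])); s=V(-np.sin(ph),-np.cos(ph)); n=V(-np.cos(ph),np.sin(ph))
    x=11*V(-np.cos(t),-np.sin(t)); k=min(x,-x,key=lambda k:k@n)
    if abs(x@n)<4: k=x@n/-11*V(0,0)  # nearly flat end contact
    p=V(-116,103)+r*s+(2+out)*n-k
    return cw(p[0],0,p[1]),tool(t,CY)
E
cat > run.py <<'E'
from hasp import *
phs=[2.3,2.1,1.9,1.7,1.5,1.35,1.2,1.05,.9,.75,.6,.45,.3,.15,0]
bad=[p for p in [2.6]+phs if robot.inverse_kinematics(*pose(p)) is None]; print("bad",bad)
assert not bad
p,R=pose(2.6,12); robot.movep(p+V(0,0,60),R); robot.movel(p); robot.wait(.1)
f0=robot.read_state()["ft_force"]
for ph in phs:
    p,R=pose(ph,r=60+3*(ph<.8)); st=robot.movel(p,R,max_speed=80,guard=18)
    s=robot.read_state(); print(ph,(s["ft_force"]-f0).round(1),(s["eef_pos"]-p).round(1),st)
    if st: break
print(s["time"])
E
python3 run.py
```

```text
bad [0.6, 0.45, 0.3]Traceback (most recent call last):
  File "run.py", line 4, in <module>
    assert not bad
           ^^^^^^^
AssertionError
```

```bash
sed -i 's/\[.5,1.5\],\[.5,0\]/[.1,1.2],[.47,.1]/' hasp.py; python3 run.py
```

```text
bad []
2.3 [0.7 0.8 0.2] [0.4 0.1 0.4] False
2.1 [0.5 0.6 0.3] [-0.1  0.  -0.1] False
1.9 [ 0.5  0.1 -0.2] [-0.   0.1 -0. ] False
1.7 [ 0.3 -0.4 -1.1] [0.1 0.1 0.2] False
1.5 [-0.   0.1 -1.2] [0.  0.1 0. ] False
1.35 [ 0.4  0.5 -0.2] [-0.1  0.   0. ] False
1.2 [ 0.4 -0.1 -0.7] [-0.1  0.  -0. ] False
1.05 [ 0.3  1.2 -0.4] [-0.5  0.   0.3] False
0.9 [ 0.9 -0.3 -1.1] [0.3 0.1 0.4] False
0.75 [ 0.3  0.6 -0. ] [0.7 0.  0.3] False
0.6 [ 1.2  0.5 -0.6] [ 0.4 -0.2  0.2] False
0.45 [ 0.3  0.3 -1.2] [-0.1 -0.5 -0. ] False
0.3 [-0.6  0.2 -0.4] [-0.6 -0.4 -0.3] False
0.15 [-0.2  0.4 -1.4] [-0.7 -0.3 -0.3] False
0 [-4.5 -0.1 -0.7] [-0.6 -0.2 -0.2] False
29.925
```

Run:
```python
from hasp import *
p,R=pose(0,r=63); f0=robot.read_state()["ft_force"]
print(robot.movel(p+V(5,0,0),max_speed=15,guard=14)); s=robot.read_state(); print((s["eef_pos"]-p).round(1),(s["ft_force"]).round(1))
robot.movel(p+V(-60,0,25)); robot.movep(p+V(-60,0,180),tool(.3,CY)); robot.wait(.1)
c=vision.camera("wrist"); save(c,"e0"); b=vision.camera("scene"); save(b,"e1"); print(robot.read_state()["time"])
robot_px=proj(c,cw(-118,0,60)); print(robot_px)
for x,z in((-118,32),(-118,103),(-124,66)): print(proj(c,cw(x,0,z)).round(1),proj(b,cw(x,0,z)).round(1))
u,v=robot_px.astype(int); u0=int(np.clip(u-80,0,352)); v0=int(np.clip(v-60,0,264))
u,v=proj(b,cw(-60,0,60)).astype(int)
k=lambda im,x,y,w,h:cv2.resize(im[y:y+h,x:x+w],(400,600),interpolation=cv2.INTER_CUBIC)
print(u0,v0,u,v)
cv2.imwrite("pics/end.png",np.hstack([k(c["image"],u0+30,max(v0-15,0),100,150),k(b["image"],u-50,v-75,100,150)]))
```

```text
True
[-0.7 -0.1 -0.9] [-5.   0.4  1.9]Traceback (most recent call last):
  File "<stdin>", line 4, in <module>
host.PlanningError: the arm cannot follow that straight line within its joint ranges
```

Run:
```python
from hasp import *
p,R=pose(0,r=63); e=robot.read_state()["eef_pos"]
for d,t in((V(-25,0,15),.35),(V(-30,0,10),.3),(V(-40,0,25),.2)):
    try: robot.movel(e+d,tool(t,CY)); break
    except robot.PlanningError: print("no",d)
robot.movep(e+V(-50,0,190),tool(.25,CY)); robot.wait(.1)
c=vision.camera("wrist"); save(c,"e0"); b=vision.camera("scene"); save(b,"e1"); print(robot.read_state()["time"])
u0,v0=proj(c,cw(-118,0,66)).astype(int); u,v=proj(b,cw(-118,0,66)).astype(int); print(u0,v0,u,v)
for x,z in((-118,32),(-116,103),(-124,66)): print(proj(c,cw(x,0,z)).round(1),proj(b,cw(x,0,z)).round(1))
def k(im,x,y,w,h):
    x=np.clip(x,0,512-w); y=np.clip(y,0,384-h); print(x,y); return cv2.resize(im[y:y+h,x:x+w],(400,600),interpolation=cv2.INTER_CUBIC)
cv2.imwrite("pics/end.png",np.hstack([k(c["image"],u0-40,v0-60,80,120),k(b["image"],u-40,v-60,80,120)]))
```

```text
31.9917
257 193 253 175
[257.9 180.3] [253.7 178.5]
[257.7 212.3] [253.8 172.4]
[257.8 189. ] [252.4 174.5]
217 133
213 115
```

View pics/end.png

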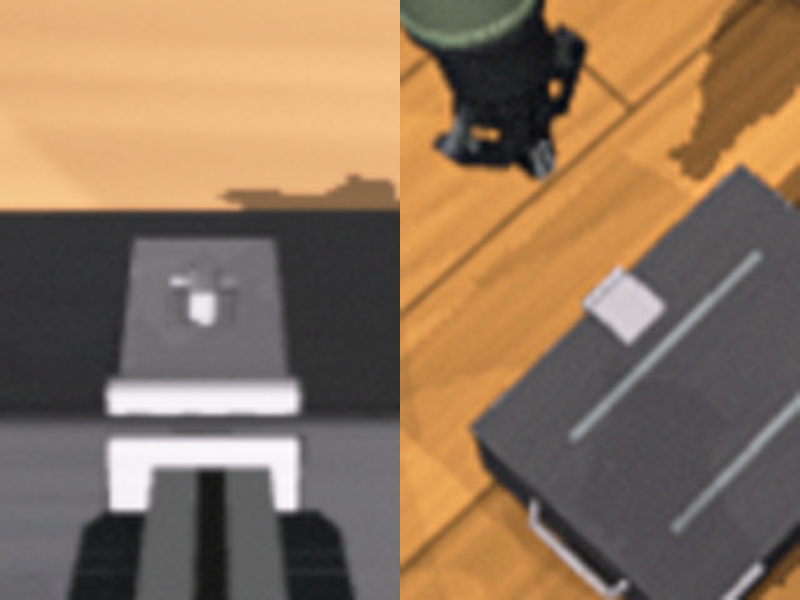

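The hasp end is at crop row 238, against 236 predicted for lying flat, and the staple stands through the slot at (200,305). The lid is shut and the arm is clear, so I'm handing in.

```bash
python3 -c "
from workcell import robot, vision, eoat, finish_job
print(robot.read_state()['time'],robot.read_state()['eef_pos']); print(finish_job())"
```

```text
31.9917 [457.45605022  74.34564241 223.56656118]
the job is handed in; nothing more can be done
None
```

The spare chisel lies in cell1, the lid is shut and the hasp lies flat over the staple; I handed the job in at 32 s, and no verdict came back.

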